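# Hold the spring cell compressed in the classroom press

## Task

Slide the wooden sled along its track, under the overhanging arm of the press, until it is fully home against the end stop, and let go of it. Then push the press knob straight down so that the foot squeezes the spring cell's steel plate down by half of its 24 mm travel, never bottoming it, and finish while still holding the knob down there, so that the class can take the reading. Keep the sled on its track, and leave everything else on the table where it is.

Things in the scene. Friction and masses are not known exactly. Their poses are not given: they have to be found in the camera images.
- press: Bench press, fixed; place and yaw vary. Origin on the table (z=0) below the plunger axis; y axis along the track towards end stop and column (home = +y), x across, z up. Base plate 100 (x) by 430 (y) by 8 mm, y -300 to +130. Two guide rails along y, 64 mm apart inside, tops 22 mm above the table, y -300 to +40. Grey column 44 by 40 mm at y = +85, 180 mm tall.
- stop (a point): Middle of the face of the press's end stop, at y = +35 mm of the press, 19 mm above the table; the stop's top is 30 mm above the table. The sled's front end meets it when home.
- overhang_front (a point): Middle of the front end of the overhanging arm, at y = -30 mm of the press, 165 mm above the table. The arm is 44 mm wide and reaches from here to the column, 150 to 180 mm above the table (brass collar on top to 188 mm). The plunger (foot, stem, knob) passes vertically through it at x = y = 0 of the press.
- knob_top (a point): Centre of the flat top of the press's black round knob, 46 mm in diameter and 18 mm thick; moves with the plunger. 258 mm above the table when up.
- foot (a point): Centre of the underside of the plunger's foot, a steel disc of 36 mm diameter and 8 mm thick; 110 mm above the table when up.
- plunger (a joint): Travel of the plunger, m: 0 up, grows as the knob is pushed down, limit 0.055. Its return spring pushes up with about 2.5 N net at 0 plus 0.1 N per mm, so it rises when let go. With the sled home the foot meets the cell's plate after 20 mm, so half of the plate's travel is a plunger travel of 32 mm (knob top 226 mm above the table).
- sled: Loose wooden sled, about 0.35 to 0.65 kg, 60 (x) by 150 (y) by 12 mm, between the rails on the base plate, axes as the press's. Origin at its underside below the spring cell's axis; deck from y -115 to +35 mm. The cell is a clear cup 52 mm wide, 12 to 52 mm above the underside, with a sprung plate above. Starts 100 to 160 mm short of home; home its origin is below the plunger axis.
- sled_post (a point): Centre of the sled's wooden grip post, on the rear end of the deck 100 mm behind (-y) the cell's axis: 24 mm (x) by 12 mm (y), standing from 12 to 70 mm above the sled's underside; this point is 41 mm above the underside, 49 mm above the table. It stays outside the overhang when the sled is home.
- plate_top (a point): Centre of the top of the spring cell's steel plate, a disc of 46 mm diameter and 6 mm thick, on the sled. 90 mm above the table when not pressed; its underside then is 24 mm above the rim of the clear cup.
- cell_plate (a joint): How far the cell's plate is pressed down, m: 0 free, 0.024 bottomed on the cup. Spring: about 1.5 N to start plus 0.35 N per mm. Half-way is 0.012; about 11 N on the knob in all holds it there.
- timer: Bystander: grey flat timer, 62 by 74 by 20 mm; origin under its centre. Beside the track.
- spare_cell: Bystander: a second, smaller spring cell, 40 mm wide, 49 mm tall, standing on the table beside the track; not used. Origin under its centre.
- ruler: Bystander: wooden ruler 30 by 200 by 5 mm lying beside the track on the robot's side; origin under its centre.
- weight: Bystander: brass weight, 44 mm wide, 60 mm tall; origin under its centre.
- soap: Bystander: yellow bottle, 62 mm wide, 200 mm tall; origin under its centre.
- beaker: Bystander: glass beaker, 90 mm wide, 120 mm tall, in the teal tray; origin under its centre.
- cup: Bystander: teal cup, 72 mm wide, 70 mm tall, in the teal tray; origin under its centre.
There are look-alikes about, which are no part of the job. What is shaped like the sled but pink is not meant.

How it is judged (in metres and radians):
On the way:
1. the sled is fully home under the plunger and let go, the plunger still up (y of plate_top in the frame of press above -0.006 m and horizontal distance between plate_top and foot below 0.007 m and value of joint plunger below 0.006 m and contact force between the fingers and sled below 0.2 N), for 0.2 s.
At the end, for the whole second after the job is handed in: The sled is home (plate within 7 mm of the plunger axis, at most 6 mm short of it along the track), the robot does not touch the sled or its cell, and it holds the knob down so that the cell's plate stays pressed by 12 mm, within 4 mm (plunger travel 26 to 38 mm), through the last second (y of plate_top in the frame of press above -0.006 m and horizontal distance between plate_top and foot below 0.007 m and value of joint cell_plate between 0.008 and 0.016 m and value of joint plunger between 0.026 and 0.038 m and contact force between each of the arm, the fingers and sled below 0.5 N); the arm keeps its last pose, push and grip.
It fails at once if the cell's plate is bottomed (pressed beyond 21 mm) (value of joint cell_plate above 0.021 m).
It fails at once if the sled leaves its track (lifted over 12 mm or tipped) (height (world z) of sled above 0.02 m or angle between sled's own z axis and vertical above 0.2 rad).
It fails at once if a bystander is moved by more than 25 mm (distance of any of timer, spare_cell, ruler, weight, soap, beaker, cup from where it was at the start of the episode above 0.025 m).
It also fails if it takes over 48 s, if anything falls off the work surface, if the arm or the gripper's body presses on something with over 40 N, if the wrist force passes 120 N, or if a joint passes its speed limit or range.

## Robot

A 6-joint arm with a two-finger parallel gripper is mounted at the origin on the work surface. World frame = base frame: x ahead of the robot, y to its left, z up, the work surface at z = 0. Lengths are in mm, angles in degrees, forces in N, time in s.
With the tool pointing down it reaches from about 325 to 775 mm from the base axis. Payload 5.5 kg.
Tool frame: the origin (TCP) lies at the very end of the fingers, on their centre line; the grasp point (between the pads) lies 19 mm behind it (env.grip_depth is the x of the grasp point in the tool frame, in mm); x points along the fingers, y is the direction in which the jaws open and shut, and the axes are right-handed (so a half turn about x gives the same grasp; the last joint's range is limited). The gripper opens to 85 mm and grips with 20 to 120 N. Pads are 22 mm wide; open, the fingers measure 114 mm over their backs; the gripper's body (76 mm by 85 mm) begins 54 mm behind the grasp point. The pads swing forward as they close: fully open they stand 13 mm farther back than shut.
Start: joints at [-72.175, 5.22, 70.514, -0, 104.267, -3.249], TCP at [215.739, -559.887, 231.275] pointing down, gripper open.
Joint ranges: [-164.24, 164.24], [-49.07, 125.15], [9.68, 141.18], [-86.29, 266.29], [3.28, 154.24], [-151.56, 151.56]. Speed limits (degrees/s): [147.25, 147.25, 172.46, 180, 180, 180].

## Interface

Orientations are given as a 3x3 rotation matrix whose columns are the frame's x, y, z axes.
In Python, from workcell import monitor, optics, env gives the robot as it stands.
- The arm moves only by the shell command python3 -m handwheel 'ROWS' [FORCE]. ROWS is JSON, a list of rows, each an object with "jaw": the opening, from 0 (shut) to 1 (fully open); "slide": the shift along the tool's x, y, z in cm, a list of three; "angular": the turn, a rotation vector about the tool's x, y, z in degrees, a list of three. In form: [{"jaw": jaw, "slide": [x, y, z], "angular": [wx, wy, wz]}, ...]. A call has 1 to 10 rows; each row shifts and turns the commanded pose from where the row before left it, along the tool's axes as they then stand; what a row does not reach is not made up. A row lasts 1/8 s, in which the tool goes at most 62.5 mm and 10.7 degrees, less where a joint would pass 70% of its speed; a pose out of reach is approached as far as the arm can. A call is refused whole if a number of a shift passes 6.25 or a number of a turn 10.7, either way. A call with a gripper value outside its range is refused whole. The fingers move at their own pace and stop on an object; FORCE is the grip in N (left out, the last holds). Time passes only in rows, so rows that do not move let the fingers close. It gives the time, the measured TCP pose, the force and the opening at its end, in the units of the state.
- monitor.read_state(): the state, without advancing time (a new reading comes with each control period).
- optics.capture(name): name is "scene" or "top" or "wrist"; returns a dict with "img" (480x640x3 uint8, blue, green, red), "fx", "fy", "cx", "cy" (pixels), "R" (3x3) and "t" (3): a world point X has camera coordinates R X + t. Camera axes: x right, y down, z forward; pixel columns grow to the right and rows downward; lengths in mm; the calibration is good to about 2 mm. A picture is of the moment at which its call begins. There is no depth.
- env.job_done(): hands the job in, once; it reports no verdict.
The state is a dict: "time": time; "joints": joint angles; "joint_velocities": joint speeds; "joint_efforts": joint torques, N m; "tool_pos": TCP position; "tcp_rot": TCP orientation; "ft_force": force on the tool from outside, world axes, zero at the start; "ft_torque": the same for the moment, N m; "opening": opening from 0.0 (shut) to 1.0 (fully open).
Only numpy, scipy, OpenCV 4.12 (cv2) and the standard library are available. Lean on these libraries where they do the work, as an engineer would, in place of code of your own. Each camera call takes 0.05 s, during which the arm holds its last target. There are 200 camera calls.

## Working session

There is one attempt and no reset: what is moved stays moved. The work goes in short steps, Python scripts to look and compute and a shell command to move; the robot and the scene stay as the last step left them, time stands still between calls to the robot, and variables do not carry over. Pictures are saved under pics/ and viewed, about 8 in all and at most 12, crops included, and the job is handed in when it is done.

```bash
mkdir -p pics; ls
cat > h.py <<'E'
import numpy as np, cv2
from workcell import monitor, optics, env
def cap(n,save=None):
    c=optics.capture(n); c['R']=np.array(c['R']);c['t']=np.array(c['t'])
    if save: cv2.imwrite('pics/'+save,c['img'])
    return c
def plane(c,u,v,z):
    d=c['R'].T@np.array([(u-c['cx'])/c['fx'],(v-c['cy'])/c['fy'],1]); o=-c['R'].T@c['t']
    return o+d*(z-o[2])/d[2]
def proj(c,X):
    p=c['R']@np.array(X,float)+c['t']; return [round(float(c['fx']*p[0]/p[2]+c['cx']),1),round(float(c['fy']*p[1]/p[2]+c['cy']),1)]
E
python3 - <<'E'
from h import *
for n in('top','scene'):
    c=cap(n,n+'0.png'); print(n,c['fx'],c['cx'],c['cy'],-c['R'].T@c['t'],c['R'].round(2).tolist())
print(monitor.read_state())
E
```

```text
pics
top 613.3343185147097 322.1033171650812 249.8052875837286 [ 183.7300056    38.24912768 1925.00554155] [[-0.03, -1.0, -0.01], [-0.98, 0.03, -0.18], [0.18, 0.0, -0.98]]
scene 497.44439185080984 317.0012490386375 240.2188212295522 [1335.35637142 -220.90042785 1151.08418734] [[0.28, 0.96, 0.01], [0.72, -0.21, -0.66], [-0.63, 0.2, -0.75]]
{'time': 0.1, 'joints': array([-7.21757533e+01,  5.26043564e+00,  7.05758104e+01, -1.28743241e-04,
        1.04265772e+02, -3.24883858e+00]), 'joint_velocities': array([-0.00292671, -0.05061705, -0.11324293,  0.02441813, -0.03040319,
       -0.01710242]), 'joint_efforts': array([ 2.68705284e-03, -4.60216856e+01, -4.19218683e+01, -4.89479220e-06,
        1.06441736e-02, -3.23846029e-05]), 'tool_pos': array([ 215.65494624, -559.63816803,  230.2385963 ]), 'tcp_rot': array([[-5.47093756e-04,  3.59557512e-01, -9.33122766e-01],
       [ 1.69440890e-03, -9.33121233e-01, -3.59557915e-01],
       [-9.99998415e-01, -1.77780341e-03, -9.87326473e-05]]), 'ft_force': array([-0.39403824, -0.26202859,  0.36337533]), 'ft_torque': array([ 0.03268881,  0.00593238, -0.00574358]), 'opening': 1.0007713859457046}
```

View pics/top0.png

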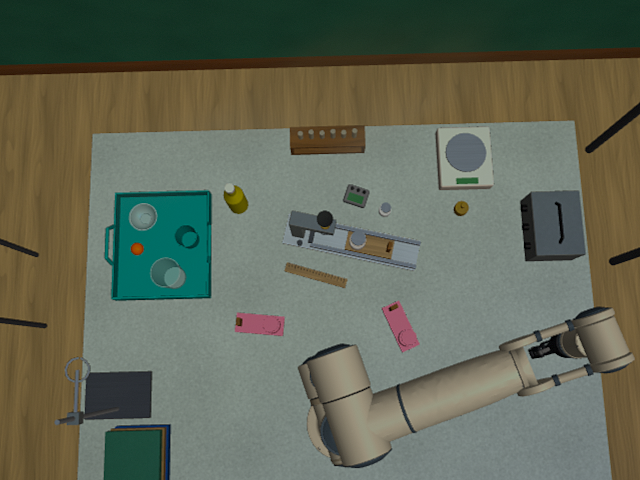

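View pics/scene0.png

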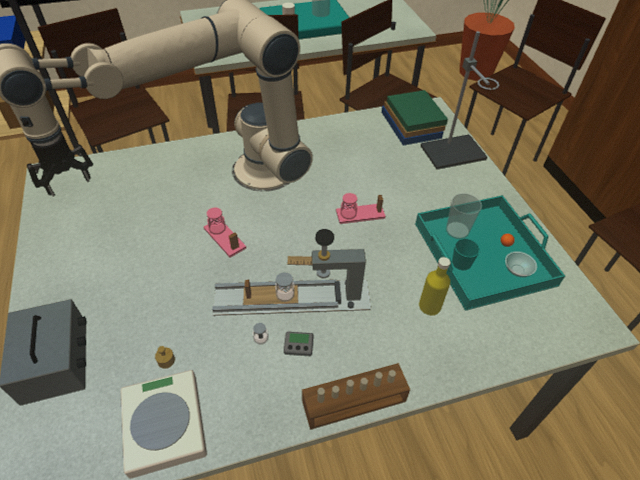

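Candidates for the sled, in the top view: the wooden one between the rails (370,244), post about (388,248). The pink look-alikes are at (260,324) and (400,327). I choose the wooden one on the track and check it in a crop.

Run:
```python
from h import *
c=cap('top'); s=cap('scene')
a=cv2.resize(c['img'][195:285,270:430],None,fx=4.5,fy=4.5,interpolation=cv2.INTER_CUBIC)[:, :720]
b=cv2.resize(s['img'][220:325,200:380],None,fx=4,fy=4,interpolation=cv2.INTER_CUBIC)[:190*1+170]
b=cv2.resize(s['img'][225:320,205:380],None,fx=2,fy=2,interpolation=cv2.INTER_CUBIC)
o=np.zeros((a.shape[0]+b.shape[0],720,3),np.uint8);o[:a.shape[0]]=a;o[a.shape[0]:,:b.shape[1]]=b
cv2.imwrite('pics/crop1.png',o)
def dark(c,r,th=60):
    y0,y1,x0,x1=r; m=(c['img'][y0:y1,x0:x1].max(2)<th).astype(np.uint8)
    n,l,st,ce=cv2.connectedComponentsWithStats(m)
    for i in range(1,n):
        if st[i,4]>25: print('dark',ce[i]+[x0,y0],st[i])
dark(c,(205,235,305,345));dark(s,(225,255,310,340))
hsv=cv2.cvtColor(c['img'],cv2.COLOR_BGR2HSV); 
for lo,hi in(((8,80,60),(25,255,255)),):
    m=cv2.inRange(hsv,lo,hi)
    n,l,st,ce=cv2.connectedComponentsWithStats(m[195:310,270:430])
    for i in range(1,n):
        if st[i,4]>15: print('wood',ce[i]+[270,195],st[i]+[270,195,0,0,0])
```

```text
dark [324.43137255 218.60784314] [ 12   6  16  16 204]
dark [317.18644068 231.54237288] [ 0 23 28  7 59]
dark [324.20253165 237.03797468] [  6   4  18  17 237]
wood [324.76470588 227.17647059] [321 226   9   3  17]
wood [373.22115385 246.14583333] [345 231  49  28 624]
wood [315.40590406 274.79335793] [285 263  62  25 542]
wood [394.12 306.68] [391 304   7   6  25]
```

View pics/crop1.png

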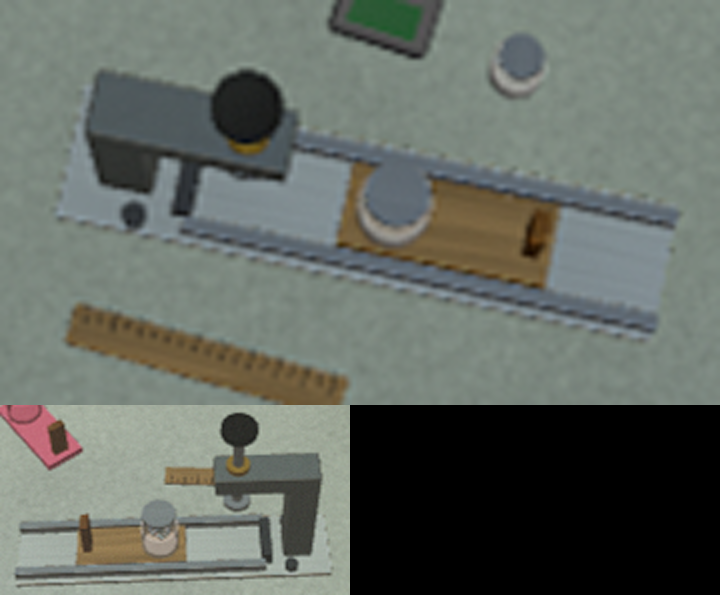

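The crop shows the wooden sled between the rails: plate at about (358,240.5), sled ends at (346.7,240.3) and (393.1,250.1), post at about (390,246). The near base edge runs (282.7,243.2)–(415.6,269.4).

```bash
cat >> h.py <<'E'
def tri(c,p,s,q):
    A=[];b=[]
    for k,(u,v) in((c,p),(s,q)):
        for r,w,f,cc in((0,u,k['fx'],k['cx']),(1,v,k['fy'],k['cy'])):
            g=(w-cc)/f; A.append(k['R'][r]-g*k['R'][2]); b.append(g*k['t'][2]-k['t'][r])
    return np.linalg.lstsq(np.array(A),np.array(b),rcond=None)[0]
E
python3 - <<'E'
from h import *
c=cap('top'); s=cap('scene')
print('knob tri',tri(c,(324.4,218.6),s,(324.2,237)),'top',plane(c,324.4,218.6,258),'scene',plane(s,324.2,237,251))
a=plane(c,282.7,243.2,8);b=plane(c,415.6,269.4,8);print('edge',a,b,np.linalg.norm(a-b),np.degrees(np.arctan2(*(a-b)[:2])))
cn=plane(c,421,241.7,8); print('rear corner',cn,np.linalg.norm(cn-b), 'rear mid',(cn+b)/2)
f=plane(c,346.7,240.3,20);r=plane(c,393.1,250.1,20);print('sled',f,r,np.linalg.norm(f-r),np.degrees(np.arctan2(*(f-r)[:2])))
print('plate',plane(c,358,240.5,90))
# rail/ base lines by minAreaRect of ruler not needed
p=plane(s,205+85/2,225+517/2,78);print('post top scene',p)
print('post top top',plane(c,270+543/4.5,195+222/4.5,78))
E
```

```text
knob tri [579.31149384  35.06587741 251.99431542] top [578.22562957  36.27924863 258.        ] scene [578.21877427  34.1206465  251.        ]
edge [560.62043451 170.88246333   8.        ] [ 465.06790678 -247.37716807    8.        ] 429.0354353819847 12.868534633549624
rear corner [ 553.5815018  -269.23070438    8.        ] 91.17145140872304 rear mid [ 509.32470429 -258.30393623    8.        ]
sled [562.13345573 -32.73979086  20.        ] [ 526.66839213 -177.98077884   20.        ] 149.5082450123009 13.72201455041387
plate [546.67502527 -64.53950594  90.        ]
post top scene [1021.97144021 -258.6258939    78.        ]
post top top [ 534.37347106 -164.78217611   78.        ]
```

Consistent within a few mm: press origin ≈ (578.5, 35.5), yaw ≈ -13°, so +y = (0.225, 0.974). The base's rear end matches that prediction, and the sled comes out at about -104 mm, post at (533,-164). I will turn the jaws along press x and go behind the post.

```bash
python3 -m handwheel '[{"jaw":0,"slide":[0,0,0],"angular":[-9.3,0,0]},{"jaw":0,"slide":[0,0,0],"angular":[-9.3,0,0]},{"jaw":0,"slide":[0,0,0],"angular":[-9.3,0,0]},{"jaw":0,"slide":[0,0,0],"angular":[-9.3,0,0]},{"jaw":0,"slide":[0,0,0],"angular":[-9.3,0,0]},{"jaw":0,"slide":[0,0,0],"angular":[-9.3,0,0]}]' 40
python3 -m handwheel '[{"jaw":0,"slide":[0,2.2,-4],"angular":[0,0,0]},{"jaw":0,"slide":[0,2.2,-4],"angular":[0,0,0]},{"jaw":0,"slide":[0,2.2,-4],"angular":[0,0,0]},{"jaw":0,"slide":[0,2.2,-4],"angular":[0,0,0]},{"jaw":0,"slide":[0,2.2,-4],"angular":[0,0,0]},{"jaw":0,"slide":[0,2.2,-4],"angular":[0,0,0]},{"jaw":0,"slide":[0,2.2,-4],"angular":[0,0,0]},{"jaw":0,"slide":[0,2.2,-4],"angular":[0,0,0]},{"jaw":0,"slide":[0,2.2,-4],"angular":[0,0,0]},{"jaw":0,"slide":[0,2.2,-4],"angular":[0,0,0]}]'
cat >> h.py <<'E'
P0=np.array([578.5,35.5]); ang=np.radians(13.0); Y=np.array([np.sin(ang),np.cos(ang)]); X=np.array([np.cos(ang),-np.sin(ang)])
def pr(p): d=np.array(p[:2])-P0; return np.round([d@X,d@Y],1)
E
python3 - <<'E'
from h import *
s=monitor.read_state();print(s['time'],s['tool_pos'],pr(s['tool_pos']),s['tcp_rot'].round(3).tolist(),s['opening'])
w=cap('wrist','w1.png')
print('proj post',proj(w,[533,-163,78]),'knob',proj(w,[578.5,35.5,258]))
E
```

```text
time: 1.05
tool_pos: [215.8, -559.9, 231.2]
tcp_rot: [[-0.0, 0.975, -0.222], [0.0, -0.222, -0.975], [-1.0, -0.0, -0.0]]
ft_force: [-0.2, 0.4, 0.2]
opening: 0.001
time: 2.3
tool_pos: [521.7, -219.1, 231.3]
tcp_rot: [[0.0, 0.974, -0.227], [-0.0, -0.227, -0.974], [-1.0, 0.0, 0.0]]
ft_force: [0.8, -0.2, 1.1]
opening: -0.002
2.3 [ 521.66543586 -219.07365392  231.32612823] [   1.9 -260.8] [[0.0, 0.974, -0.227], [-0.0, -0.227, -0.974], [-1.0, 0.0, 0.0]] -0.001755604836289492
proj post [317.5, 155.1] knob [305.3, -1010.2]
```

View pics/w1.png

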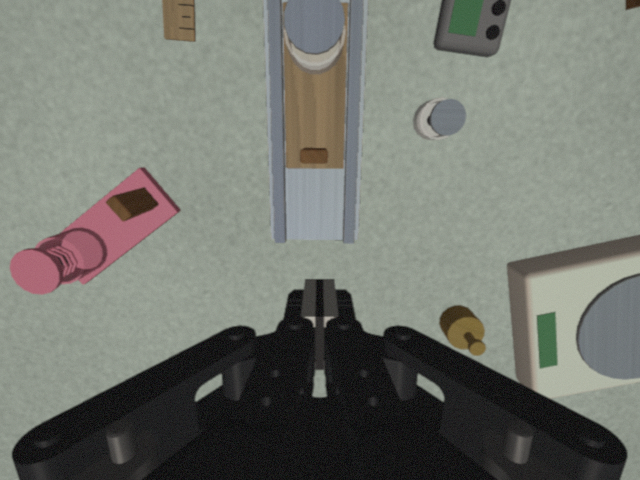

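The wrist view shows the wooden post at (314,156), sled rear edge at v=168, track centre at u≈314.5 and vertical in the image; fingers at u≈320.

```bash
python3 - <<'E'
from h import *
w=cap('wrist')
for n,u,v,z in(('baserear',315,241,8),('sledrear',315,168,20),('post',314.5,153,78),('plate',315,15,90)):
    p=plane(w,u,v,z);print(n,p,pr(p))
s=monitor.read_state();print(proj(w,s['tool_pos']))
E
python3 -m handwheel '[{"jaw":0,"slide":[4.5,-0.1,0],"angular":[0,0,0]},{"jaw":0,"slide":[5,0,0],"angular":[0,0,0]},{"jaw":0,"slide":[5,0,0],"angular":[0,0,0]},{"jaw":0,"slide":[3,0,0],"angular":[0,0,0]},{"jaw":0,"slide":[2,0,0],"angular":[0,0,0]},{"jaw":0,"slide":[0,0,0],"angular":[0,0,0]}]'
```

```text
baserear [ 510.68760078 -253.25480002    8.        ] [  -1.1 -296.6]
sledrear [ 529.61262421 -172.56716541   20.        ] [  -0.8 -213.7]
post [ 533.74077456 -155.85609847   78.        ] [  -0.6 -196.5]
plate [556.89963425 -58.8743686   90.        ] [  0.2 -96.8]
[317.4, 300.8]
time: 3.15
tool_pos: [518.9, -220.1, 35.0]
tcp_rot: [[-0.002, 0.974, -0.228], [0.001, -0.228, -0.974], [-1.0, -0.003, -0.001]]
ft_force: [-0.2, -0.1, 1.0]
opening: -0.0
```

```bash
python3 -m handwheel '[{"jaw":0,"slide":[0,0,-1.5],"angular":[0,0,0]},{"jaw":0,"slide":[0,0,-1.5],"angular":[0,0,0]},{"jaw":0,"slide":[0,0,-0.8],"angular":[0,0,0]},{"jaw":0,"slide":[0,0,-0.8],"angular":[0,0,0]},{"jaw":0,"slide":[0,0,-0.8],"angular":[0,0,0]},{"jaw":0,"slide":[0,0,-0.8],"angular":[0,0,0]},{"jaw":0,"slide":[0,0,-0.8],"angular":[0,0,0]}]'
python3 -m handwheel '[{"jaw":0,"slide":[0,0,-0.8],"angular":[0,0,0]},{"jaw":0,"slide":[0,0,-0.8],"angular":[0,0,0]},{"jaw":0,"slide":[0,0,-0.8],"angular":[0,0,0]},{"jaw":0,"slide":[0,0,-0.8],"angular":[0,0,0]},{"jaw":0,"slide":[0,0,-0.8],"angular":[0,0,0]}]'
python3 - <<'E'
from h import *
s=monitor.read_state();print(s['time'],s['tool_pos'],pr(s['tool_pos']),s['ft_force'])
w=cap('wrist','w2.png')
E
```

```text
time: 4.03
tool_pos: [536.0, -151.8, 36.5]
tcp_rot: [[0.0, 0.974, -0.227], [-0.0, -0.227, -0.974], [-1.0, 0.0, 0.0]]
ft_force: [-0.2, -3.6, 2.8]
opening: -0.002
time: 4.65
tool_pos: [545.0, -112.5, 36.4]
tcp_rot: [[0.0, 0.974, -0.227], [-0.0, -0.227, -0.974], [-1.0, 0.0, 0.0]]
ft_force: [-0.9, -4.1, 3.7]
opening: -0.005
4.65 [ 545.02020752 -112.49471739   36.41027872] [   0.7 -151.7] [-0.93907923 -4.08643956  3.69738594]
```

View pics/w2.png

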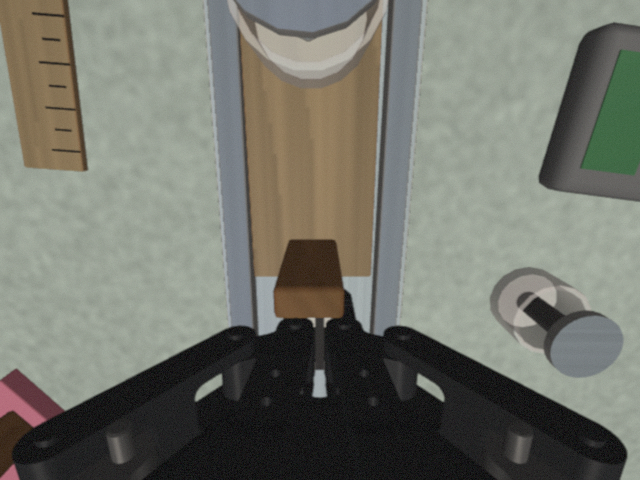

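Fingers are against the post (309,280), sled moving straight between the rails. Pushing on to the stop.

```bash
python3 -m handwheel '[{"jaw":0,"slide":[0,0,-0.7],"angular":[0,0,0]},{"jaw":0,"slide":[0,0,-0.7],"angular":[0,0,0]},{"jaw":0,"slide":[0,0,-0.7],"angular":[0,0,0]},{"jaw":0,"slide":[0,0,-0.4],"angular":[0,0,0]},{"jaw":0,"slide":[0,0,0],"angular":[0,0,0]}]'
python3 -m handwheel '[{"jaw":0,"slide":[0,0,-0.3],"angular":[0,0,0]},{"jaw":0,"slide":[0,0,-0.3],"angular":[0,0,0]},{"jaw":0,"slide":[0,0,0],"angular":[0,0,0]}]'
```

```text
time: 5.32
tool_pos: [550.7, -87.8, 36.3]
tcp_rot: [[0.0, 0.974, -0.226], [0.001, -0.226, -0.974], [-1.0, -0.0, -0.001]]
ft_force: [-1.1, 0.2, 3.8]
opening: -0.002
time: 5.7
tool_pos: [551.9, -82.5, 36.3]
tcp_rot: [[0.0, 0.974, -0.227], [0.0, -0.227, -0.974], [-1.0, -0.0, -0.0]]
ft_force: [0.1, -3.5, 3.4]
opening: -0.003
```

```bash
for i in 1 ; do python3 -m handwheel '[{"jaw":0,"slide":[0,0,-0.2],"angular":[0,0,0]},{"jaw":0,"slide":[0,0,0],"angular":[0,0,0]}]'; python3 -m handwheel '[{"jaw":0,"slide":[0,0,-0.2],"angular":[0,0,0]},{"jaw":0,"slide":[0,0,0],"angular":[0,0,0]}]';  python3 -m handwheel '[{"jaw":0,"slide":[0,0,-0.2],"angular":[0,0,0]},{"jaw":0,"slide":[0,0,0],"angular":[0,0,0]}]'; done | egrep 'pos|force'
```

```text
tool_pos: [552.3, -80.7, 36.3]
ft_force: [-0.5, -3.4, 2.4]
tool_pos: [552.4, -79.9, 36.3]
ft_force: [-2.7, -7.1, 3.5]
tool_pos: [552.3, -79.8, 36.4]
ft_force: [-4.5, -13.6, 4.3]
```

It stopped with the force rising to 14 N, at press y ≈ -118 where I expected -117, so it is on the stop. Backing off and checking.

```bash
python3 -m handwheel '[{"jaw":0,"slide":[0,0,0.5],"angular":[0,0,0]},{"jaw":0,"slide":[0,0,2],"angular":[0,0,0]},{"jaw":0,"slide":[0,0,4],"angular":[0,0,0]},{"jaw":0,"slide":[0,0,4],"angular":[0,0,0]},{"jaw":0,"slide":[0,0,0],"angular":[0,0,0]}]'
python3 -m handwheel '[{"jaw":0,"slide":[-5,0,0],"angular":[0,0,0]},{"jaw":0,"slide":[-6,0,0],"angular":[0,0,0]},{"jaw":0,"slide":[-6,0,0],"angular":[0,0,0]},{"jaw":0,"slide":[-6,0,0],"angular":[0,0,0]},{"jaw":0,"slide":[-4,0,0],"angular":[0,0,0]},{"jaw":0,"slide":[0,0,0],"angular":[0,0,0]}]'
python3 - <<'E'
from h import *
c=cap('top');s=cap('scene');w=cap('wrist','w3.png')
a=cv2.resize(c['img'][200:275,275:405],None,fx=5,fy=5,interpolation=cv2.INTER_CUBIC)
b=cv2.resize(s['img'][225:320,205:380],None,fx=2.3,fy=2.3,interpolation=cv2.INTER_CUBIC)
o=np.zeros((a.shape[0]+b.shape[0],650,3),np.uint8);o[:a.shape[0]]=a;o[a.shape[0]:,:b.shape[1]]=b
cv2.imwrite('pics/crop2.png',o)
st=monitor.read_state();print(st['time'],st['tool_pos'],pr(st['tool_pos']))
E
```

```text
time: 7.08
tool_pos: [528.2, -181.7, 35.6]
tcp_rot: [[-0.001, 0.973, -0.23], [0.0, -0.23, -0.973], [-1.0, -0.001, -0.0]]
ft_force: [0.4, 0.2, -0.4]
opening: -0.004
time: 7.82
tool_pos: [530.3, -178.9, 310.6]
tcp_rot: [[0.007, 0.974, -0.226], [-0.002, -0.226, -0.974], [-1.0, 0.007, 0.0]]
ft_force: [0.1, -0.2, -0.2]
opening: -0.001
7.975 [ 529.24627435 -178.77981243  304.32427975] [ 2.000e-01 -2.199e+02]
```

View pics/crop2.png

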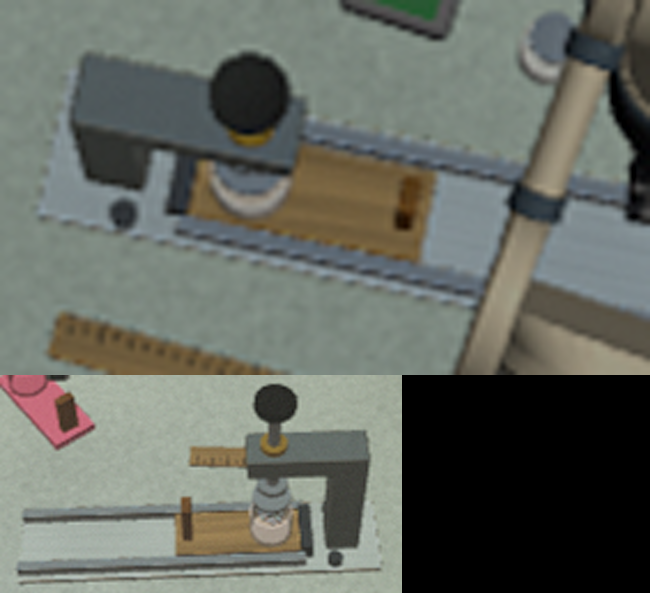

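View pics/w3.png

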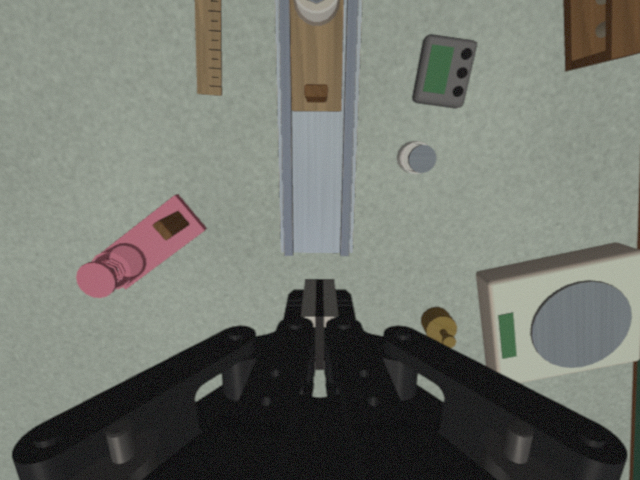

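Sled is home: its front end is on the stop in both views, foot above plate, plunger up, post clear of the arm. Now to above the knob.

```bash
python3 -m handwheel '[{"jaw":0,"slide":[0,0,-4],"angular":[0,0,0]},{"jaw":0,"slide":[0,0,-4],"angular":[0,0,0]},{"jaw":0,"slide":[0,0,-4],"angular":[0,0,0]},{"jaw":0,"slide":[0,0,-4],"angular":[0,0,0]},{"jaw":0,"slide":[0,0,-4],"angular":[0,0,0]},{"jaw":0,"slide":[0,0,-2],"angular":[0,0,0]},{"jaw":0,"slide":[0,0,0],"angular":[0,0,0]}]'
python3 -m handwheel '[{"jaw":0,"slide":[2,0,0],"angular":[0,0,0]},{"jaw":0,"slide":[1.5,0,0],"angular":[0,0,0]},{"jaw":0,"slide":[0,0,0],"angular":[0,0,0]},{"jaw":0,"slide":[0,0,0],"angular":[0,0,0]}]'
python3 - <<'E'
from h import *
s=cap('scene');c=cap('top');w=cap('wrist')
a=cv2.resize(s['img'][180:300,260:400],None,fx=4,fy=4,interpolation=cv2.INTER_CUBIC)
b=cv2.resize(w['img'],None,fx=.5,fy=.5)
o=np.zeros((480+0,560+240,3),np.uint8);o[:480,:560]=a;o[:240,560:]=b[:,40:280];cv2.imwrite('pics/k.png',o)
st=monitor.read_state();print(st['time'],st['tool_pos'],pr(st['tool_pos']),st['ft_force'])
E
```

```text
time: 8.85
tool_pos: [579.2, 35.9, 304.6]
tcp_rot: [[-0.003, 0.974, -0.225], [-0.0, -0.225, -0.974], [-1.0, -0.003, 0.001]]
ft_force: [-0.4, -1.3, -0.1]
opening: -0.002
time: 9.35
tool_pos: [579.3, 34.5, 271.8]
tcp_rot: [[0.0, 0.974, -0.228], [-0.0, -0.228, -0.974], [-1.0, 0.0, -0.0]]
ft_force: [-0.4, 0.0, 0.3]
opening: 0.001
9.5 [579.56383878  34.8922552  272.27392407] [ 1.2 -0.4] [-0.63675898  0.09535282  0.20616074]
```

View pics/k.png

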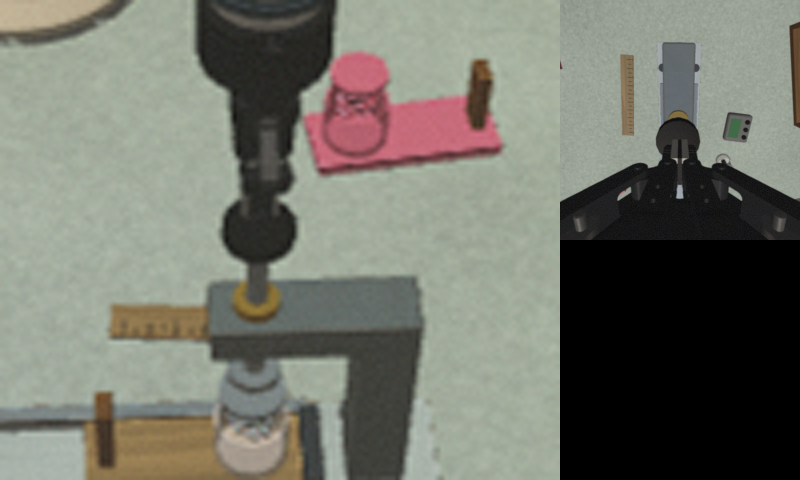

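The fingers stand over the centre of the knob in both views. Pressing down in small steps and watching the force for contact.

```bash
python3 -m handwheel '[{"jaw":0,"slide":[0.5,0,0],"angular":[0,0,0]},{"jaw":0,"slide":[0.5,0,0],"angular":[0,0,0]},{"jaw":0,"slide":[0,0,0],"angular":[0,0,0]}]' | egrep 'pos|force'
python3 -m handwheel '[{"jaw":0,"slide":[0.4,0,0],"angular":[0,0,0]},{"jaw":0,"slide":[0.4,0,0],"angular":[0,0,0]},{"jaw":0,"slide":[0,0,0],"angular":[0,0,0]}]' | egrep 'pos|force'
python3 -m handwheel '[{"jaw":0,"slide":[0.4,0,0],"angular":[0,0,0]},{"jaw":0,"slide":[0.4,0,0],"angular":[0,0,0]},{"jaw":0,"slide":[0,0,0],"angular":[0,0,0]}]' | egrep 'pos|force'
python3 -m handwheel '[{"jaw":0,"slide":[0.4,0,0],"angular":[0,0,0]},{"jaw":0,"slide":[0.2,0,0],"angular":[0,0,0]},{"jaw":0,"slide":[0,0,0],"angular":[0,0,0]}]' | egrep 'pos|force'
python3 -m handwheel '[{"jaw":0,"slide":[0.3,0,0],"angular":[0,0,0]},{"jaw":0,"slide":[0.3,0,0],"angular":[0,0,0]},{"jaw":0,"slide":[0,0,0],"angular":[0,0,0]}]' | egrep 'pos|force'
```

```text
tool_pos: [579.1, 35.1, 260.4]
ft_force: [0.6, 0.1, -0.9]
tool_pos: [579.5, 35.1, 253.4]
ft_force: [-0.9, -0.0, 2.8]
tool_pos: [579.4, 35.1, 244.9]
ft_force: [0.4, -0.3, 2.9]
tool_pos: [579.4, 35.1, 239.1]
ft_force: [0.5, 0.5, 4.2]
tool_pos: [579.5, 35.1, 234.1]
ft_force: [-0.1, 0.6, 8.0]
```

```bash
python3 -m handwheel '[{"jaw":0,"slide":[0.3,0,0],"angular":[0,0,0]},{"jaw":0,"slide":[0.2,0,0],"angular":[0,0,0]},{"jaw":0,"slide":[0,0,0],"angular":[0,0,0]}]' | egrep 'pos|force'
python3 -m handwheel '[{"jaw":0,"slide":[0.3,0,0],"angular":[0,0,0]},{"jaw":0,"slide":[0,0,0],"angular":[0,0,0]},{"jaw":0,"slide":[0,0,0],"angular":[0,0,0]},{"jaw":0,"slide":[0,0,0],"angular":[0,0,0]}]' | egrep 'pos|force'
python3 - <<'E'
from h import *
s=cap('scene')
cv2.imwrite('pics/k2.png',cv2.resize(s['img'][200:310,230:390],None,fx=4.5,fy=4.5,interpolation=cv2.INTER_CUBIC))
F=[];Z=[]
for i in range(8):
    st=monitor.read_state();F.append(st['ft_force'][2]);Z.append(st['tool_pos'][2]);cap('scene')
print(st['time'],np.mean(F),np.mean(Z))
E
```

```text
tool_pos: [579.5, 35.1, 229.8]
ft_force: [-1.9, 0.4, 9.5]
tool_pos: [579.5, 35.1, 227.3]
ft_force: [-1.1, -0.5, 9.8]
12.65 10.460774596524413 227.29429094420084
```

View pics/k2.png

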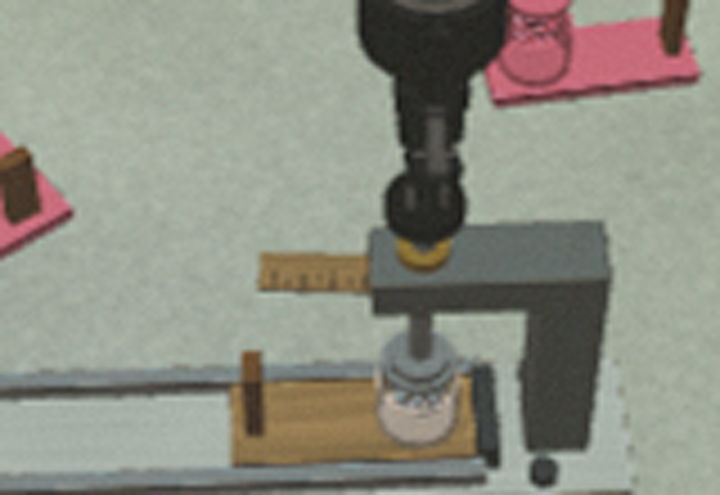

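Height 227.3 mm and 10.5 N both say about 11 mm of plate travel; the view shows the foot on the plate, sled still at the stop. One more millimetre, then hand in.

```bash
python3 -m handwheel '[{"jaw":0,"slide":[0.1,0,0],"angular":[0,0,0]},{"jaw":0,"slide":[0,0,0],"angular":[0,0,0]},{"jaw":0,"slide":[0,0,0],"angular":[0,0,0]},{"jaw":0,"slide":[0,0,0],"angular":[0,0,0]}]' && python3 -c "
from workcell import env
print(env.job_done())"
```

```text
time: 13.2
tool_pos: [579.5, 35.1, 226.4]
tcp_rot: [[0.003, 0.974, -0.227], [0.0, -0.227, -0.974], [-1.0, 0.002, -0.001]]
ft_force: [-2.0, 0.2, 11.5]
opening: -0.005
the job is handed in; nothing more can be done
None
```

I pushed the wooden sled home with shut fingers behind its post, backed off, then pressed the knob straight down and handed the job in while holding it there, at 13.2 s of the 48 s.

- **Sled:** At the stop the push force rose to about 14 N and the fingers stopped at press y ≈ -118 mm, against -117 mm expected. After I backed off, both the top and scene views showed the sled against the stop with the plunger still up.
- **Press:** The last reading was a knob height of 226.4 mm (226 wanted) and 11.5 N (about 11 expected). That puts plunger travel at about 31.6 mm and the plate at about 11.6 mm, which the force supports. The plate stayed well short of bottoming.
- **Surroundings:** None of the bystanders visible in the views looked moved, though I did not measure them again.
- **Disagreements:** The first top-view plate position was about 7 mm off the track axis. The wrist view put it on the axis, and I used the wrist view. My one scene-view fix of the post used a wrong crop offset, so I dropped it. The rest agreed to within a few millimetres.

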